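# Strip down the test stack on the tester bench

### The job

The push test is over: take the stack on the white stand apart from the top down, one piece at a time, and put each piece away. Stand the pointed steel indenter upright on the floor of the tall white canister, lay the small metal disc flat in the small round nest, set the foam block upright near the middle of the balance pan and lay the large disc flat in the large nest. Lower every piece all the way down in the gripper before letting go, do not drop it; everything must end at rest.

Things in the scene. Friction and masses are not known exactly. Their poses are not given: they have to be found in the camera images.
- indenter: Pointed steel indenter, 56 mm tall, about 0.1 kg, standing on top of the stack: round foot 30 mm in diameter and 8 mm high, then a plain round stem 14 mm in diameter up to 50 mm, then a 6 mm cone point. Origin at the centre of the foot's underside, z up along the stem.
- spacer: Small plain aluminium disc, 40 mm in diameter, 20 mm thick, about 0.2 kg, in the stack under the indenter. Origin at the centre of its underside, z up.
- block: Tan foam test block, 46 x 46 mm and 40 mm high, about 40 g, rigid, in the stack under the small disc. Origin at the centre of its underside, z up, x and y square to its side faces; its yaw on the stack is arbitrary.
- platen: Large plain steel disc, 66 mm in diameter, 24 mm thick, about 0.55 kg (up to 0.7 kg), at the bottom of the stack. Origin at the centre of its underside, z up. It lies loose on the stand, a few mm off its centre; the pieces above are also up to 3 mm off centre.
- stand: Fixed round white stand, 104 mm in diameter and 30 mm high, with a black foot flange 124 mm in diameter, which carries the stack (large disc, block, small disc, indenter from the bottom; top of the stack 170 mm above the table). Origin at the centre of its underside. It and the four targets change places with one another from start to start, always at least 150 mm apart between centres.
- canister_floor (a point): Target of the indenter: the centre of the inner floor (5 mm above the table) of a fixed tall open white canister, 80 mm outer diameter, 74 mm inner diameter, rim 88 mm above the table (83 mm deep). z up. Fingers fit in only when nearly closed, and can open only a little inside.
- small_nest_floor (a point): Target of the small disc: the centre of the floor (6 mm above the table) of the round recess, 56 mm in diameter and 6 mm deep, lined with thin black rubber, in a fixed grey square plate 80 x 80 x 12 mm. z up. The gap round the disc is 8 mm, too narrow for most fingers: grip the disc more than 6 mm above its underside.
- pan (a point): Target of the foam block: the centre of the top (32 mm above the table) of the fixed flat steel pan, 100 mm in diameter, of a small white balance whose housing is 150 x 116 x 22 mm. z up; the display lies at the -x side of the pan.
- large_nest_floor (a point): Target of the large disc: the centre of the floor (6 mm above the table) of the round recess, 82 mm in diameter and 6 mm deep, lined with thin black rubber, in a fixed grey square plate 106 x 106 x 12 mm. z up. The gap round the disc is 8 mm: grip the disc more than 6 mm above its underside.

How it is judged:
On the way, in this order (a step that is already met when the one before it is completed fails the run):
1. the indenter is lowered, still gripped, to the bottom of the canister (underside less than 12 mm above it, centre within 32 mm) (horizontal distance between indenter and canister_floor below 0.032 m and z of indenter in the frame of canister_floor between -0.004 and 0.012 m and contact force between the fingers and indenter above 0.3 N), for 0.1 s.
2. the small disc is lowered, still gripped, into the small nest (underside less than 10 mm above it, centre within 11 mm) (horizontal distance between spacer and small_nest_floor below 0.011 m and z of spacer in the frame of small_nest_floor between -0.004 and 0.01 m and contact force between the fingers and spacer above 0.3 N), for 0.1 s.
3. the foam block is lowered, still gripped, onto the balance pan (underside less than 10 mm above it, centre within 20 mm) (horizontal distance between block and pan below 0.02 m and z of block in the frame of pan between -0.004 and 0.01 m and contact force between the fingers and block above 0.3 N), for 0.1 s.
4. the large disc is lowered, still gripped, into the large nest (underside less than 10 mm above it, centre within 11 mm) (horizontal distance between platen and large_nest_floor below 0.011 m and z of platen in the frame of large_nest_floor between -0.004 and 0.01 m and contact force between the fingers and platen above 0.3 N), for 0.1 s.
At the end, for the whole second after the job is handed in: Indenter on the canister's floor within 0.15 rad of upright; each disc flat (0.06 rad) on its nest's floor within 11 mm of its centre; foam block flat on the pan within 20 mm of its centre; heights within 3 mm; all below 20 mm/s (horizontal distance between indenter and canister_floor below 0.032 m and z of indenter in the frame of canister_floor between -0.003 and 0.003 m and angle between indenter's own z axis and vertical below 0.15 rad and linear speed of each of indenter, spacer, block, platen below 0.02 m/s and horizontal distance between spacer and small_nest_floor below 0.011 m and z of spacer in the frame of small_nest_floor between -0.003 and 0.003 m and angle between each of spacer, block, platen's own z axis and vertical below 0.06 rad and horizontal distance between block and pan below 0.02 m and z of block in the frame of pan between -0.003 and 0.003 m and horizontal distance between platen and large_nest_floor below 0.011 m and z of platen in the frame of large_nest_floor between -0.003 and 0.003 m); the robot touches nothing.
It also fails if it takes over 128 s, if anything falls off the work surface, if the arm or the gripper's body presses on something with over 40 N, if the wrist force passes 120 N, or if a joint passes its speed limit or range.

### The arm

A 6-joint arm with a two-finger parallel gripper is mounted at the origin on the work surface. World frame = base frame: x ahead of the robot, y to its left, z up, the work surface at z = 0. Lengths are in m, angles in rad, forces in N, time in s.
With the tool pointing down it reaches from about 0.325 to 0.85 m from the base axis. Payload 4.4 kg.
Tool frame: the origin (TCP) lies between the finger pads; the fingertips stand bot.tcp_to_tips ahead of it and the grasp point (between the pads) lies 2 mm behind it (bot.tcp_to_tips is the distance from the TCP to the fingertips, in m); z points along the fingers, y is the line along which they close (so a half turn about z gives the same grasp; the last joint's range is limited). The gripper opens to 94 mm and grips with 3 to 60 N. Pads are 16 mm wide; open, the fingers measure 119 mm over their backs; the gripper's body (75 mm by 177 mm) begins 78 mm behind the grasp point.
Start: joints at [1.03, 0.207, 1.542, -0, 1.393, -0.15], TCP at [0.219, 0.532, 0.222] pointing down, gripper open.
Joint ranges: [-2.73, 2.73], [-0.86, 2.22], [0.23, 2.46], [-1.11, 4.25], [0.08, 2.63], [-2.82, 2.82]. Speed limits (rad/s): [2.79, 2.79, 3.14, 3.14, 3.14, 3.14].

### API

Orientations are given as a unit quaternion [w, x, y, z].
In Python, from cell import bot gives the robot as it stands.
- The arm moves only by the tool run_rows, called after "Emit:" by a JSON object that holds its "fn" and its "kwargs", one argument or row to a line. Schema: {"type":"object","properties":{"motion":{"type":"array","items":{"type":"number"},"minItems":4,"maxItems":40},"finger_gap":{"type":"number"},"grip_n":{"type":"number"},"only":{"type":"string"},"quiet":{"type":"boolean"},"lines":{"type":"string"}},"required":["motion"],"additionalProperties":false}. motion is one flat list of numbers that holds 1 to 10 rows one after another, with no inner brackets; each row has 4 numbers: dx, dy, dz in m, then a turn about the tool's z in rad; each row shifts and turns the commanded pose from where the row before left it, along the tool's axes as they then stand; what a row does not reach is not made up. A row lasts 1/10 s, in which the tool goes at most 0.05 m and 0.15 rad, less where a joint would pass 70% of its speed; a pose out of reach is approached as far as the arm can. finger_gap is the opening from 0.0 (shut) to 1.0 (fully open), set as the call begins (left out keeps the last). The fingers move at their own pace and stop on an object; grip_n is the grip in N (left out, the last holds). Time passes only in rows, so rows that do not move let the fingers close. The tool returns the time, the measured TCP pose, the force, the opening and the grip force at its end. only (a regular expression) keeps the lines of the reply that match it, lines (a string "A,B") keeps lines A to B, and quiet returns only ok. Input that does not fit is refused with a message, and nothing moves.
- bot.sense(): the state, without advancing time (a new reading comes with each control period).
- bot.capture(name): name is "side" or "top" or "wrist"; returns a dict with "img" (384x512x3 uint8, blue, green, red), "intrinsics" (3x3 intrinsics, pixels), "world_to_cam" (4x4, takes a point from world to camera coordinates). Camera axes: x right, y up, looking along -z (the intrinsics and any distortion apply to the point x, -y, -z); pixel columns grow to the right and rows downward; lengths in m; the calibration is good to about 2 mm. A picture is of the moment at which its call begins. There is no depth.
- bot.finish_job(): hands the job in; it is judged then, once.
The state is a dict: "time_s": time; "joint_positions": joint angles; "dq": joint speeds; "joint_efforts": joint torques, N m; "position": TCP position; "ee_rot": TCP orientation; "force": force on the tool from outside, world axes, zero at the start; "wrist_torque": the same for the moment, N m; "gripper_width": opening from 0.0 (shut) to 1.0 (fully open); "grip_force": force on a finger pad.
Only numpy, scipy, OpenCV 4.12 (cv2) and the standard library are available. Lean on these libraries where they do the work, as an engineer would, in place of code of your own. Each camera call takes 0.05 s, during which the arm holds its last target. There are 200 camera calls.

## Working session

There is one attempt and no reset: what is moved stays moved. The work goes in short steps, Python scripts to look and compute and a tool call to move; the robot and the scene stay as the last step left them, time stands still between calls to the robot, and variables do not carry over. Pictures are saved under pics/ and viewed, at most 14 in all, crops included, and the job is handed in when it is done.

```bash
ls; mkdir -p pics
```

Run:
```python
from cell import bot
import cv2
s=bot.sense(); print(s['position'],s['ee_rot'],s['gripper_width'],bot.tcp_to_tips)
for n in ['top','side']:
    c=bot.capture(n); cv2.imwrite(f'pics/{n}0.png',c['img']); print(c['intrinsics'],c['world_to_cam'])
```

```text
cell.py
pics
[0.21865138 0.53100727 0.22132243] [-3.74392144e-04  1.94147961e-01  9.80971638e-01 -1.03652769e-03] 1.0014444351696776 0.017
[[457.70080062   0.         259.64520277]
 [  0.         457.70080062 193.67595496]
 [  0.           0.           1.        ]] [[ 1.00132170e-02 -9.99947718e-01  2.07270322e-03 -1.90358522e-02]
 [ 9.90724717e-01  1.02017278e-02  1.35500774e-01 -5.75380138e-01]
 [-1.35514835e-01  6.96679653e-04  9.90775072e-01 -1.16678527e+00]
 [ 0.00000000e+00  0.00000000e+00  0.00000000e+00  1.00000000e+00]]
[[487.85980358   0.         263.0352554 ]
 [  0.         487.85980358 192.91145269]
 [  0.           0.           1.        ]] [[ 9.92610225e-01 -1.21343735e-01 -7.99374509e-04 -5.53867726e-01]
 [ 6.72634171e-02  5.44718233e-01  8.35917268e-01 -1.37038308e-01]
 [-1.00997889e-01 -8.29793797e-01  5.48854882e-01 -1.04602689e+00]
 [ 0.00000000e+00  0.00000000e+00  0.00000000e+00  1.00000000e+00]]
```

View pics/top0.png

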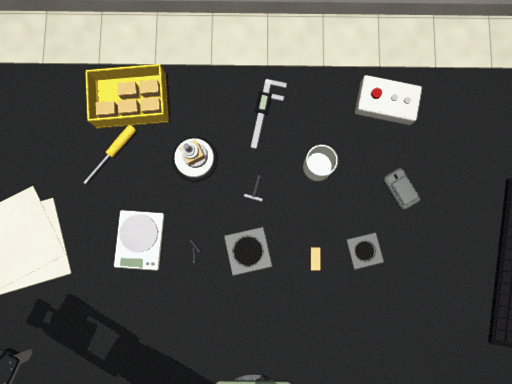

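View pics/side0.png

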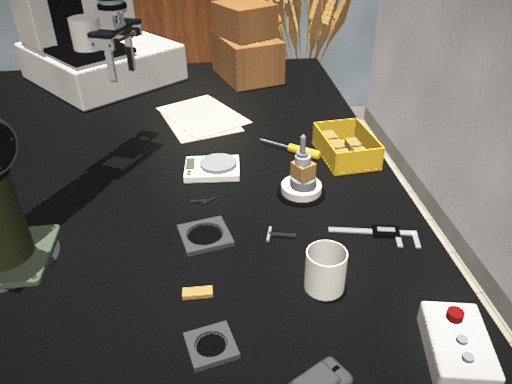

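Create h.py:
```python
import numpy as np, cv2
from cell import bot
from scipy.optimize import least_squares
def proj(c,P):
    P=np.atleast_2d(P); W=c['world_to_cam']; q=P@W[:3,:3].T+W[:3,3]
    q=np.c_[q[:,0],-q[:,1],-q[:,2]]@c['intrinsics'].T
    return q[:,:2]/q[:,2:]
def back(c,uv,z):
    uv=np.atleast_2d(uv).astype(float); W=c['world_to_cam']; R=W[:3,:3]; o=-R.T@W[:3,3]
    d=np.c_[uv,np.ones(len(uv))]@np.linalg.inv(c['intrinsics']).T
    d=np.c_[d[:,0],-d[:,1],-d[:,2]]@R
    return o+d*((z-o[2])/d[:,2])[:,None]
def circ(x,y,z,r,n=60):
    t=np.linspace(0,2*np.pi,n); return np.c_[x+r*np.cos(t),y+r*np.sin(t),z+0*t]
def draw(img,c,pts,s,o,col=(0,0,255)):
    cv2.polylines(img,[np.round((proj(c,pts)-o+.5)*s).astype(int)],False,col,1)
def fitc(c,uv,z):  # circle fit of contour pixels in plane z
    p=back(c,uv,z)[:,:2]; m=p.mean(0)
    f=least_squares(lambda a:np.hypot(*(p-a[:2]).T)-a[2],[*m,.03],loss='soft_l1',f_scale=.002)
    return f.x
```

Run:
```python
from h import *
c=bot.capture('top'); g=cv2.cvtColor(c['img'],cv2.COLOR_BGR2GRAY); s=bot.capture('side')
def blob(box,lo,hi):
    x0,y0,x1,y1=box; m=np.zeros_like(g); m[y0:y1,x0:x1]=cv2.inRange(g[y0:y1,x0:x1],lo,hi)
    cs,hh=cv2.findContours(m,cv2.RETR_CCOMP,cv2.CHAIN_APPROX_NONE); return cs,hh[0]
for n,b,z in [('large',(220,222,276,280),.012),('small',(342,230,388,272),.012)]:
    cs,hh=blob(b,45,255)
    i=max(range(len(cs)),key=lambda k:cv2.contourArea(cs[k]))
    r=cv2.minAreaRect(cs[i]); print(n,'rect',r,back(c,r[0],z)); 
    ch=[k for k in range(len(cs)) if hh[k][3]==i]; k=max(ch,key=lambda k:cv2.contourArea(cs[k])); print('hole',fitc(c,cs[k][:,0],z))
cs,_=blob((170,135,218,182),150,255); k=max(cs,key=cv2.contourArea); h=cv2.convexHull(k)[:,0]; print('stand',fitc(c,h,.03))
for nm,pt,z in [('pan',(138,233),.032),('can',(321,160),.088)]: print(nm,back(c,pt,z))
print(g[233,110:170],g[233-25:233+25,138]); print(g[163,298:345])
for (b,nm) in [((165,130,225,185),'stk'),((108,205,168,275),'pan'),((298,140,343,185),'can'),((220,222,276,280),'L')]:
    x0,y0,x1,y1=b
im=[cv2.resize(c['img'][y:y+60,x:x+60],(400,400),interpolation=cv2.INTER_CUBIC) for x,y in [(165,130),(108,208)]]+[cv2.resize(c['img'][y:y+60,x:x+60],(400,400),interpolation=cv2.INTER_CUBIC) for x,y in [(292,133)]]
im=[cv2.resize(i,(260,260)) for i in im]; cr=s['img'][130:210,262:342]; im.append(None); im=im[:3]
a=np.hstack(im); b=np.hstack([cv2.resize(s['img'][y:y+60,x:x+60],(260,260),interpolation=cv2.INTER_CUBIC) for x,y in [(273,138),(183,135),(295,240)]])
cv2.imwrite('pics/m1.png',np.vstack([a,b]))
```

```text
large rect ((247.5, 250.5), (57.0, 55.0), 90.0) [[0.42697286 0.01744579 0.012     ]]
hole [0.4262621  0.01689795 0.03742264]
small rect ((363.5, 250.5), (41.0, 43.0), 90.0) [[ 0.43005986 -0.29004181  0.012     ]]
hole [ 0.43016234 -0.2919785   0.02478707]
stand [0.67420402 0.16536578 0.05213959]
pan [[0.46932493 0.30426833 0.032     ]]
can [[ 0.65727101 -0.1689565   0.088     ]]
[ 39  45  40  46  46  41  40 115 250 239 227 227 228 227 227 227 226 224
 227 226 226 225 225 226 226 227 226 226 228 227 226 228 228 225 226 227
 227 226 230 226 226 228 226 226 227 228 228 184 240 252 253 170  88  34
  33  43  44  46  45  40] [ 45  39  48 150 252 251 239 227 226 226 228 227 225 229 229 227 226 225
 225 227 223 227 226 225 225 228 226 227 227 226 227 224 228 222 225 224
 222 222 222 222 226 219 222 227 230 246 249 249 250 251]
[ 42  43  39  43  45  83 109 108 144 249 250 250 249 249 249 249 249 249
 249 249 249 248 249 249 250 249 249 249 249 249 249 251 243 157 111 112
 105 123 250 146  48  39  40  42  41  43  46]
```

View pics/m1.png

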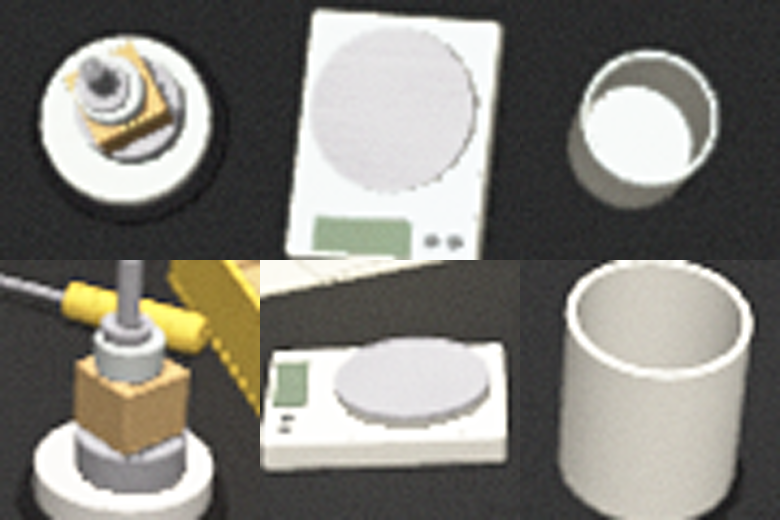

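Add to h.py:
```python
from scipy.spatial.transform import Rotation as Rn
def pose():
    s=bot.sense(); q=s['ee_rot']; return np.array(s['position']),Rn.from_quat([q[1],q[2],q[3],q[0]]).as_matrix()
def to(x,y,z):  # tcp target -> tool axes shift
    p,R=pose(); return np.round(R.T@(np.array([x,y,z])-p),4)
```

Run:
```python
from h import *
c=bot.capture('top'); s=bot.capture('side'); w=bot.capture('wrist')
print('can side',back(s,(326.5,253.2),.088),'top',back(c,(321.3,160),.088))
print('tip top',back(c,(186.,145.7),.168)); 
print('pan side',back(s,(183+(411-260)/4.333-.5,135+(374-260)/4.333-.5),.032))
p,R=pose(); W=w['world_to_cam']; o=-W[:3,:3].T@W[:3,3]; print('cam in tool',R.T@(o-p),'axis',R.T@(-W[2,:3]),w['intrinsics'][0]); print(R)
print(proj(s,[[.656,.184,.17]]),to(.61,.2,.36))
```

```text
can side [[ 0.65746371 -0.17342018  0.088     ]] top [[ 0.65727902 -0.16972276  0.088     ]]
tip top [[0.67155746 0.16362653 0.168     ]]
pan side [[0.46991761 0.30498389 0.032     ]]
cam in tool [ 0.06621405 -0.00091485 -0.16164815] axis [-0.22786169 -0.00100528  0.97369299] [270.84341503   0.         250.47280411]
[[-9.24611901e-01  3.80910418e-01 -2.91503722e-04]
 [ 3.80910514e-01  9.24611813e-01 -4.18187334e-04]
 [ 1.10235873e-04 -4.97697819e-04 -9.99999870e-01]]
[[294.18971023 130.69510408]] [-0.4878 -0.1576 -0.1378]
```

Run:
```python
from h import *
print(to(.672,.164,.25))
```

```text
[-0.5589 -0.1673 -0.0278]
```

Emit:
{"fn": "run_rows", "kwargs": {
  "motion": [-0.01, 0, -0.03, 0, -0.04, -0.012, 0, 0, -0.04, -0.012, 0, 0, -0.04, -0.012, 0, 0, -0.04, -0.012, 0, 0, -0.04, -0.012, 0, 0, -0.04, -0.012, 0, 0, -0.04, -0.012, 0, 0, -0.04, -0.012, 0, 0, -0.04, -0.012, 0, 0]
}}

```text
time_s: 1.35
position: [0.5212, 0.2896, 0.2525]
ee_rot: [0.0, 0.194, 0.981, 0.0]
force: [-0.2, 0.1, -0.5]
gripper_width: 1.002
grip_force: 0.0
```

Emit:
{"fn": "run_rows", "kwargs": {
  "motion": [-0.04, -0.012, 0, 0, -0.04, -0.012, 0, 0, -0.04, -0.012, 0, 0, -0.04, -0.012, 0, 0, -0.029, -0.011, 0, 0, 0, 0, 0, 0, 0, 0, 0, 0, 0, 0, 0, 0]
}}

```text
time_s: 2.15
position: [0.6715, 0.1652, 0.2523]
ee_rot: [-0.0, 0.194, 0.981, 0.0]
force: [-0.4, 1.1, -0.1]
gripper_width: 1.0
grip_force: 0.0
```

Run:
```python
from h import *
w=bot.capture('wrist'); cv2.imwrite('pics/w1.png',w['img']); print(to(.672,.164,.25)); print(proj(w,[[.672,.164,.17],[.674,.165,.03]]))
```

```text
[-0.0011 -0.0011  0.0025]
[[250.59762511 205.37272551]
 [251.78183151 180.59373692]]
```

View pics/w1.png

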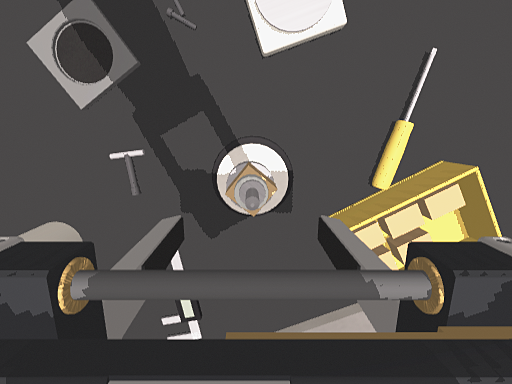

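Run:
```python
from h import *
i=cv2.imread('pics/w1.png'); cv2.imwrite('pics/w1z.png',cv2.resize(i[130:225,205:300],(760,600)[:1]*1+(600,) if 0 else (600,600),interpolation=cv2.INTER_CUBIC))
```

```text
(no output)
```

View pics/w1z.png

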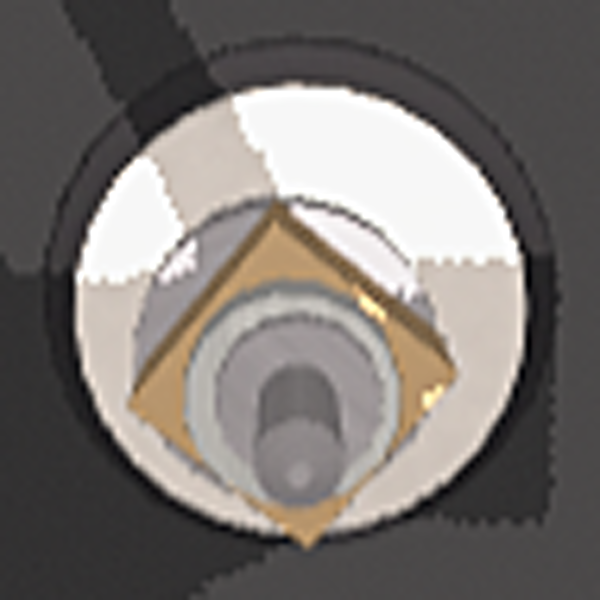

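Add to h.py:
```python
def zz(pts,o,s): return np.array(pts,float)/s+np.array(o)-.5
```

Run:
```python
from h import *
w=bot.capture('wrist'); p,R=pose(); k=600/95
f=lambda pts,z: back(w,zz(pts,(205,130),k),z)
print('tip',f([(299,472)],.17), 'foot',f([(301,397)],.122),'spacer',f([(294.5,393)],.114),'stand',f([(301,312)],.03))
b=f([(278,228),(135,403),(307,547),(453,375)],.094); print('block',b.mean(0),b)
e=np.diff(np.vstack([b,b[:1]]),axis=0); print(np.hypot(*e.T[:2]),np.degrees(np.arctan2(e[:,1],e[:,0])), 'tooly',np.degrees(np.arctan2(R[1,1],R[0,1])))
t=f([(299,472)],.17)[0]; print(to(t[0],t[1],.145))
```

```text
tip [[0.67141125 0.16574518 0.17      ]] foot [[0.67104476 0.16650176 0.122     ]] spacer [[0.67159204 0.16506284 0.114     ]] stand [[0.67194089 0.16668544 0.03      ]]
block [0.67506355 0.16342028 0.094     ] [[0.64519656 0.17258143 0.094     ]
 [0.66588466 0.13433175 0.094     ]
 [0.70521769 0.15396005 0.094     ]
 [0.6839553  0.19280788 0.094     ]]
[0.04348604 0.04395857 0.04428592 0.04371898] [ -61.59237021   26.5204954   118.69298067 -152.44197027] tooly 67.70654619320274
[0.000e+00 1.000e-04 1.077e-01]
```

Emit:
{"fn": "run_rows", "kwargs": {
  "motion": [0, 0, 0.03, 0, 0, 0, 0.03, 0, 0, 0, 0.03, 0, 0, 0, 0.018, 0, 0, 0, 0, 0, 0, 0, 0, 0]
}}

```text
time_s: 2.85
position: [0.672, 0.1652, 0.145]
ee_rot: [0.0, 0.194, 0.981, 0.0]
force: [0.0, 0.2, 0.7]
gripper_width: 1.0
grip_force: 0.0
```

Emit:
{"fn": "run_rows", "kwargs": {
  "motion": [0, 0, 0, 0, 0, 0, 0, 0, 0, 0, 0, 0, 0, 0, 0, 0, 0, 0, 0, 0, 0, 0, 0, 0, 0, 0, 0, 0, 0, 0, 0, 0, 0, 0, 0, 0, 0, 0, 0, 0],
  "finger_gap": 0,
  "grip_n": 25
}}

```text
time_s: 3.85
position: [0.6723, 0.1644, 0.1444]
ee_rot: [-0.0, 0.194, 0.981, 0.0]
force: [-0.1, 1.6, -0.2]
gripper_width: 0.185
grip_force: 0.7
```

Emit:
{"fn": "run_rows", "kwargs": {
  "motion": [0, 0, 0, 0, 0, 0, 0, 0, 0, 0, 0, 0, 0, 0, 0, 0, 0, 0, -0.005, 0, 0, 0, -0.02, 0, 0, 0, -0.04, 0, 0, 0, -0.02, 0, 0, 0, 0, 0, 0, 0, 0, 0]
}}

```text
time_s: 4.85
position: [0.6721, 0.1642, 0.2293]
ee_rot: [0.0, 0.194, 0.981, -0.0]
force: [-0.3, -0.4, -0.6]
gripper_width: 0.145
grip_force: 25.0
```

Run:
```python
from h import *
for n in ['wrist','side']:
    w=bot.capture(n); cv2.imwrite(f'pics/{n}2.png',w['img'])
print(to(.6573,-.1715,.225))
a=cv2.imread('pics/wrist2.png')[110:300,156:356]; b=cv2.imread('pics/side2.png')[60:250,200:400]
cv2.imwrite('pics/c2.png',cv2.resize(np.hstack([a,b]),(800,380),interpolation=cv2.INTER_CUBIC))
```

```text
[-0.1152 -0.3155  0.0021]
```

View pics/c2.png

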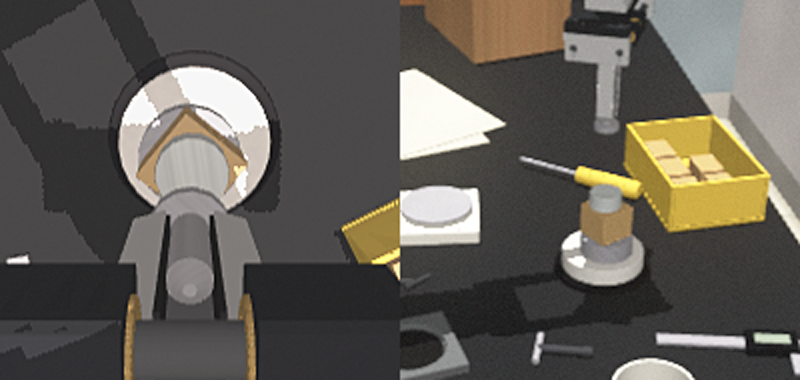

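Indenter is held upright and the rest of the stack is undisturbed. Moving over to the canister.

Emit:
{"fn": "run_rows", "kwargs": {
  "motion": [-0.008, -0.02, 0, 0, -0.014, -0.04, 0, 0, -0.014, -0.04, 0, 0, -0.015, -0.04, 0, 0, -0.015, -0.04, 0, 0, -0.015, -0.04, 0, 0, -0.015, -0.04, 0, 0, -0.014, -0.04, 0, 0, -0.005, -0.016, 0, 0, 0, 0, 0, 0]
}}

```text
time_s: 5.95
position: [0.6569, -0.1739, 0.2271]
ee_rot: [-0.002, 0.196, 0.981, 0.0]
force: [0.1, -0.4, -1.5]
gripper_width: 0.141
grip_force: 25.0
```

Emit:
{"fn": "run_rows", "kwargs": {
  "motion": [0, 0, 0, 0, 0, 0, 0, 0, 0, 0, 0, 0]
}}

```text
time_s: 6.25
position: [0.6585, -0.1695, 0.2293]
ee_rot: [-0.0, 0.193, 0.981, 0.0]
force: [-0.3, 0.5, -0.5]
gripper_width: 0.148
grip_force: 25.0
```

Run:
```python
from h import *
w=bot.capture('wrist'); cv2.imwrite('pics/w3.png',w['img']); p,R=pose(); print(to(.6573,-.1715,.225),p)
for x,y in [(.6573,-.1715)]:
  for r in (.037,.040): draw(w['img'],w,circ(x,y,.088,r),1,0)
cv2.imwrite('pics/w3.png',w['img'])
```

```text
[ 0.0005 -0.0021  0.0045] [ 0.65851803 -0.16978345  0.22951193]
```

View pics/w3.png

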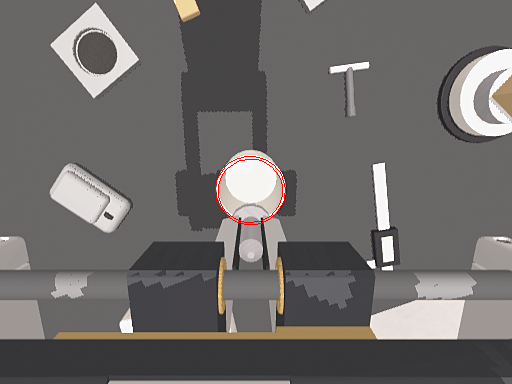

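Emit:
{"fn": "run_rows", "kwargs": {
  "motion": [0, -0.002, 0.02, 0, 0, 0, 0.03, 0, 0, 0, 0.03, 0, 0, 0, 0.03, 0, 0, 0, 0.03, 0, 0, 0, 0.025, 0, 0, 0, 0.015, 0, 0, 0, 0.01, 0, 0, 0, 0, 0, 0, 0, 0, 0]
}}

```text
time_s: 7.3
position: [0.6584, -0.1737, 0.0407]
ee_rot: [0.001, 0.194, 0.981, -0.0]
force: [-0.3, -0.0, -0.6]
gripper_width: 0.146
grip_force: 25.0
```

Emit:
{"fn": "run_rows", "kwargs": {
  "motion": [0, 0, 0.002, 0, 0, 0, 0.001, 0, 0, 0, 0, 0, 0, 0, 0, 0, 0, 0, 0, 0]
}}

```text
time_s: 7.8
position: [0.6576, -0.1736, 0.0367]
ee_rot: [0.0, 0.194, 0.981, -0.0]
force: [-0.4, 0.5, -0.9]
gripper_width: 0.144
grip_force: 25.0
```

Emit:
{"fn": "run_rows", "kwargs": {
  "motion": [0, 0, 0.001, 0, 0, 0, 0, 0, 0, 0, 0, 0]
}}

```text
time_s: 8.1
position: [0.6576, -0.1736, 0.0355]
ee_rot: [0.0, 0.194, 0.981, -0.0]
force: [-0.3, 0.3, -0.8]
gripper_width: 0.147
grip_force: 25.0
```

Emit:
{"fn": "run_rows", "kwargs": {
  "motion": [0, 0, 0.001, 0, 0, 0, 0, 0, 0, 0, 0, 0]
}}

```text
time_s: 8.4
position: [0.6577, -0.1736, 0.0354]
ee_rot: [0.0, 0.194, 0.981, -0.0]
force: [-2.1, 1.1, 6.4]
gripper_width: 0.144
grip_force: 25.0
```

Emit:
{"fn": "run_rows", "kwargs": {
  "motion": [0, 0, 0, 0, 0, 0, 0, 0, 0, 0, 0, 0, 0, 0, 0, 0, 0, 0, 0, 0],
  "finger_gap": 0.3
}}

```text
time_s: 8.9
position: [0.6574, -0.1735, 0.0342]
ee_rot: [-0.0, 0.194, 0.981, 0.0]
force: [0.2, 0.7, 0.2]
gripper_width: 0.304
grip_force: 0.0
```

Emit:
{"fn": "run_rows", "kwargs": {
  "motion": [0, 0, -0.01, 0, 0, 0, -0.02, 0, 0, 0, -0.03, 0, 0, 0, -0.04, 0, 0, 0, -0.04, 0, 0, 0, -0.04, 0, 0, 0, -0.02, 0, 0, 0, 0, 0, 0, 0, 0, 0]
}}

```text
time_s: 9.8
position: [0.6574, -0.1735, 0.2346]
ee_rot: [0.0, 0.194, 0.981, -0.0]
force: [0.3, 0.4, -0.3]
gripper_width: 0.299
grip_force: 0.0
```

Run:
```python
from h import *
w=bot.capture('wrist'); cv2.imwrite('pics/w4.png',cv2.resize(w['img'][110:300,156:356],(600,570),interpolation=cv2.INTER_CUBIC)); print(to(.6715,.1645,.205))
```

```text
[0.1148 0.3179 0.0281]
```

View pics/w4.png

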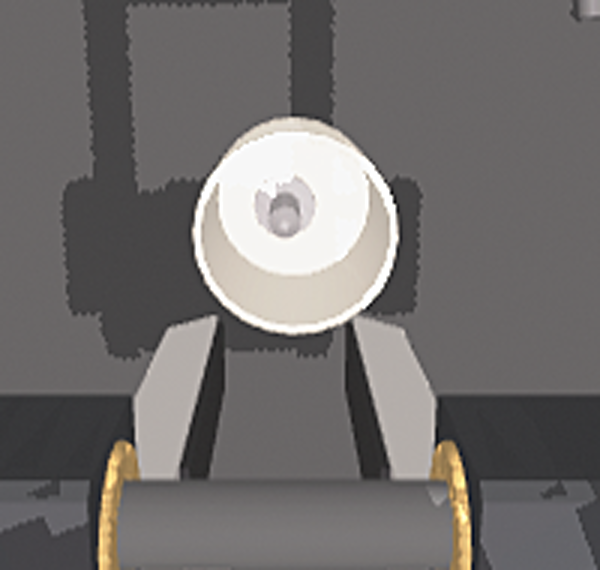

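Emit:
{"fn": "run_rows", "kwargs": {
  "motion": [0.007, 0.02, 0, 0, 0.014, 0.04, 0, 0, 0.014, 0.04, 0, 0, 0.015, 0.04, 0, 0, 0.015, 0.04, 0, 0, 0.015, 0.04, 0, 0, 0.015, 0.04, 0, 0, 0.014, 0.04, 0, 0, 0.006, 0.018, 0, 0, 0, 0, 0, 0],
  "finger_gap": 1
}}

```text
time_s: 10.85
position: [0.6708, 0.1679, 0.2325]
ee_rot: [-0.002, 0.192, 0.981, -0.0]
force: [-0.4, -0.3, 0.8]
gripper_width: 1.001
grip_force: 0.0
```

Emit:
{"fn": "run_rows", "kwargs": {
  "motion": [0, 0, 0, 0, 0, 0, 0, 0, 0, 0, 0, 0, 0, 0, 0, 0]
}}

```text
time_s: 11.25
position: [0.6725, 0.1626, 0.2346]
ee_rot: [0.0, 0.195, 0.981, -0.0]
force: [0.8, -0.3, -0.2]
gripper_width: 0.999
grip_force: 0.0
```

Run:
```python
from h import *
w=bot.capture('wrist'); i=w['img'].copy(); print(to(.6715,.165,.12))
I=cv2.resize(i[120:230,195:305],(600,600),interpolation=cv2.INTER_CUBIC)
draw(I,w,circ(.6715,.165,.114,.02),600/110,(195,120)); cv2.imwrite('pics/w5.png',I); np.savez('pics/w5.npz',**w)
```

```text
[0.0018 0.0016 0.1146]
```

View pics/w5.png

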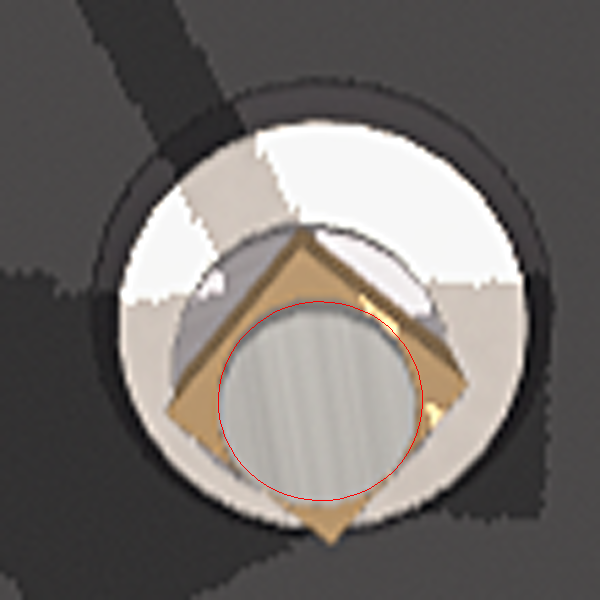

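Emit:
{"fn": "run_rows", "kwargs": {
  "motion": [0.001, 0.001, 0.02, 0, 0.001, 0.001, 0.04, 0, 0, 0, 0.035, 0, 0, 0, 0.019, 0, 0, 0, 0, 0, 0, 0, 0, 0, 0, 0, 0, 0]
}}

```text
time_s: 12.0
position: [0.6729, 0.1669, 0.123]
ee_rot: [0.002, 0.194, 0.981, 0.001]
force: [0.4, -0.1, 0.0]
gripper_width: 1.002
grip_force: 0.0
```

Emit:
{"fn": "run_rows", "kwargs": {
  "motion": [0, 0, 0, 0, 0, 0, 0, 0, 0, 0, 0, 0, 0, 0, 0, 0, 0, 0, 0, 0, 0, 0, 0, 0, 0, 0, 0, 0, 0, 0, 0, 0, 0, 0, 0, 0, 0, 0, 0, 0],
  "finger_gap": 0,
  "grip_n": 30
}}

```text
time_s: 13.0
position: [0.6711, 0.1668, 0.1204]
ee_rot: [-0.0, 0.194, 0.981, -0.0]
force: [-0.4, -0.5, 0.1]
gripper_width: 0.419
grip_force: 30.0
```

Run:
```python
from h import *
print(to(.43,-.291,.15))
```

```text
[ 0.0486 -0.5151 -0.0295]
```

Emit:
{"fn": "run_rows", "kwargs": {
  "motion": [0, 0, -0.005, 0, 0, 0, -0.02, 0, 0, 0, -0.03, 0, 0, 0, -0.01, 0, 0.004, -0.04, 0, 0, 0.004, -0.04, 0, 0, 0.004, -0.04, 0, 0, 0.004, -0.04, 0, 0, 0.004, -0.04, 0, 0, 0.004, -0.04, 0, 0]
}}

```text
time_s: 14.0
position: [0.5564, -0.0469, 0.185]
ee_rot: [-0.0, 0.194, 0.981, 0.0]
force: [-0.1, 0.4, -2.3]
gripper_width: 0.416
grip_force: 30.0
```

Emit:
{"fn": "run_rows", "kwargs": {
  "motion": [0.004, -0.04, 0, 0, 0.004, -0.04, 0, 0, 0.004, -0.04, 0, 0, 0.004, -0.04, 0, 0, 0.004, -0.04, 0, 0, 0.004, -0.04, 0, 0, 0, -0.035, 0, 0, 0, 0, 0.03, 0, 0, 0, 0.01, 0, 0, 0, 0, 0]
}}

```text
time_s: 15.0
position: [0.429, -0.2891, 0.1429]
ee_rot: [-0.003, 0.194, 0.981, 0.002]
force: [-0.5, 0.1, -1.9]
gripper_width: 0.417
grip_force: 30.0
```

Emit:
{"fn": "run_rows", "kwargs": {
  "motion": [0, 0, 0, 0, 0, 0, 0, 0, 0, 0, 0, 0]
}}

```text
time_s: 15.3
position: [0.4316, -0.291, 0.1466]
ee_rot: [0.001, 0.194, 0.981, -0.001]
force: [-0.1, 0.5, -2.2]
gripper_width: 0.417
grip_force: 30.0
```

Run:
```python
from h import *
w=bot.capture('wrist'); i=w['img'].copy(); print(to(.43,-.291,.0324))
I=cv2.resize(i[120:260,170:330],(800,700),interpolation=cv2.INTER_CUBIC)[:600]
for r in (.028,): draw(I,w,circ(.43,-.291,.012,r),5,(170,120))
cv2.imwrite('pics/w6.png',I); np.savez('pics/w6.npz',**w)
```

```text
[ 0.0015 -0.0005  0.1141]
```

View pics/w6.png

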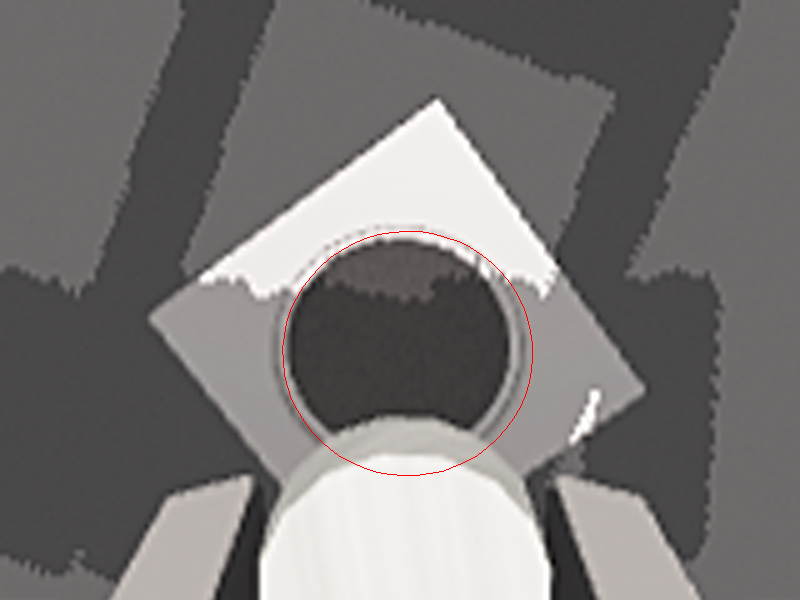

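Run:
```python
from h import *
w=dict(np.load('pics/w6.npz'))
b=back(w,proj(w,[[.43,-.291,.012]])+np.array([[-8.5,-3.]])/5,.012)[0]; print(b,to(b[0],b[1],.0324))
```

```text
[ 0.42864135 -0.29249895  0.012     ] [ 0.0022 -0.0024  0.1141]
```

Emit:
{"fn": "run_rows", "kwargs": {
  "motion": [0.002, -0.002, 0.02, 0, 0, 0, 0.03, 0, 0, 0, 0.03, 0, 0, 0, 0.02, 0, 0, 0, 0.008, 0, 0, 0, 0.003, 0, 0, 0, 0, 0, 0, 0, 0, 0, 0, 0, 0, 0]
}}

```text
time_s: 16.25
position: [0.4289, -0.2929, 0.0358]
ee_rot: [0.001, 0.194, 0.981, -0.001]
force: [-0.3, 1.0, -0.9]
gripper_width: 0.416
grip_force: 30.0
```

Emit:
{"fn": "run_rows", "kwargs": {
  "motion": [0, 0, 0.002, 0, 0, 0, 0, 0, 0, 0, 0, 0]
}}

```text
time_s: 16.55
position: [0.428, -0.2921, 0.0326]
ee_rot: [0.0, 0.194, 0.981, -0.0]
force: [0.8, 1.0, -3.1]
gripper_width: 0.42
grip_force: 30.0
```

Emit:
{"fn": "run_rows", "kwargs": {
  "motion": [0, 0, 0.001, 0, 0, 0, 0, 0, 0, 0, 0, 0]
}}

```text
time_s: 16.85
position: [0.4282, -0.2922, 0.0322]
ee_rot: [0.0, 0.194, 0.981, -0.0]
force: [-2.6, 2.1, 5.5]
gripper_width: 0.42
grip_force: 30.0
```

Emit:
{"fn": "run_rows", "kwargs": {
  "motion": [0, 0, 0.0005, 0, 0, 0, 0, 0, 0, 0, 0, 0]
}}

```text
time_s: 17.15
position: [0.4282, -0.2922, 0.0322]
ee_rot: [-0.0, 0.194, 0.981, -0.0]
force: [-3.4, 1.4, 9.5]
gripper_width: 0.414
grip_force: 30.0
```

Emit:
{"fn": "run_rows", "kwargs": {
  "motion": [0, 0, 0, 0, 0, 0, 0, 0, 0, 0, 0, 0, 0, 0, 0, 0, 0, 0, -0.01, 0, 0, 0, -0.03, 0, 0, 0, -0.04, 0, 0, 0, -0.04, 0, 0, 0, -0.03, 0, 0, 0, 0, 0],
  "finger_gap": 0.75
}}

```text
time_s: 18.15
position: [0.431, -0.2948, 0.1872]
ee_rot: [0.005, 0.194, 0.981, -0.003]
force: [0.1, -1.1, -1.1]
gripper_width: 0.752
grip_force: 0.0
```

```bash
python3 - <<'E'
from h import *
w=bot.capture('wrist'); I=cv2.resize(w['img'][120:240,180:320],(700,600),interpolation=cv2.INTER_CUBIC)
draw(I,w,circ(.4286,-.2925,.026,.02),5,(180,120)); cv2.imwrite('pics/w7.png',I); print(to(.673,.1645,.19))
E
```

```text
[-0.0507  0.5162 -0.0067]
```

View pics/w7.png

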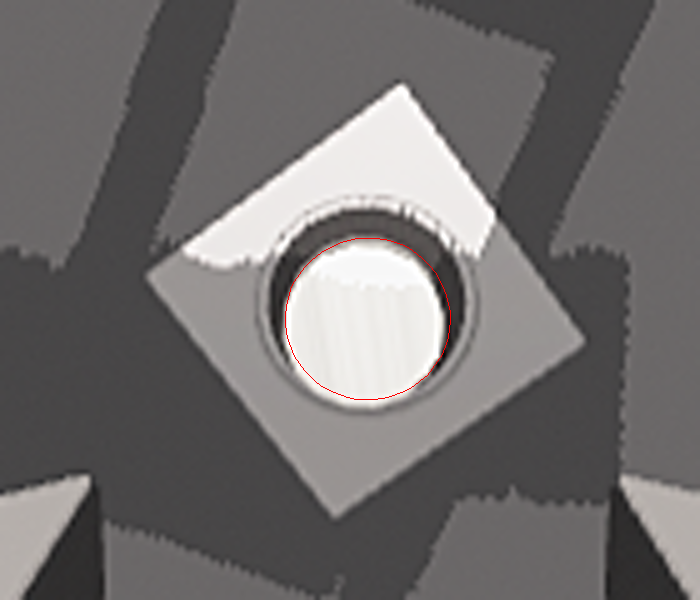

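Small disc sits flat in its nest. Next the block: return and turn the tool about 0.70 rad to square up.

Emit:
{"fn": "run_rows", "kwargs": {
  "motion": [-0.004, 0.02, 0, 0, -0.004, 0.04, 0, 0, -0.004, 0.04, 0, 0, -0.004, 0.04, 0, 0, -0.004, 0.04, 0, 0, -0.004, 0.04, 0, 0, -0.004, 0.04, 0, 0, -0.004, 0.04, 0, 0, -0.004, 0.04, 0, 0, -0.004, 0.04, 0, 0],
  "finger_gap": 1
}}

```text
time_s: 19.2
position: [0.6088, 0.0457, 0.1786]
ee_rot: [-0.002, 0.194, 0.981, -0.0]
force: [0.0, -0.7, -0.1]
gripper_width: 0.999
grip_force: 0.0
```

Emit:
{"fn": "run_rows", "kwargs": {
  "motion": [-0.004, 0.04, 0, 0, -0.004, 0.04, 0, 0, -0.003, 0.04, 0, 0, 0, 0.016, 0, 0, 0, 0, 0, 0.14, 0, 0, 0, 0.14, 0, 0, 0, 0.14, 0, 0, 0, 0.14, 0, 0, 0, 0.136, 0, 0, 0, 0]
}}

```text
time_s: 20.2
position: [0.6706, 0.1647, 0.1792]
ee_rot: [-0.001, 0.517, 0.856, -0.001]
force: [-0.4, 0.1, -0.1]
gripper_width: 0.997
grip_force: 0.0
```

Emit:
{"fn": "run_rows", "kwargs": {
  "motion": [0, 0, 0, 0, 0, 0, 0, 0, 0, 0, 0, 0]
}}

```text
time_s: 20.5
position: [0.6716, 0.1654, 0.1807]
ee_rot: [-0.0, 0.517, 0.856, -0.0]
force: [-0.3, -0.6, 0.2]
gripper_width: 1.001
grip_force: 0.0
```

Run:
```python
from h import *
w=bot.capture('wrist'); p,R=pose(); print(to(.673,.1645,.19),'tooly',np.degrees(np.arctan2(R[1,1],R[0,1])))
np.savez('pics/w8.npz',**w)
I=cv2.resize(w['img'][130:250,190:310],(600,600),interpolation=cv2.INTER_CUBIC)
def sq(x,y,a,z=.094,h=.023): 
    t=np.radians(a)+np.pi/4+np.arange(5)*np.pi/2; return np.c_[x+h*2**.5*np.cos(t),y+h*2**.5*np.sin(t),z+0*t]
draw(I,w,sq(.674,.165,27.8),5,(190,130)); cv2.imwrite('pics/w8.png',I)
```

```text
[-0.0015  0.0008 -0.0092] tooly 27.777988201220488
```

View pics/w8.png

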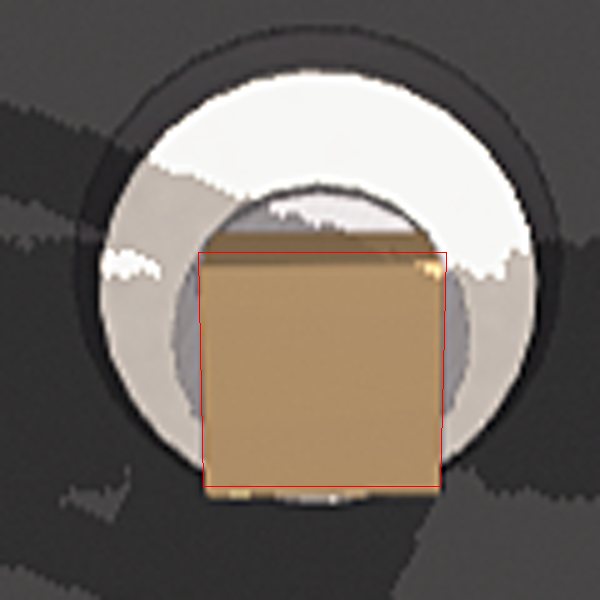

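Run:
```python
from h import *
print(to(.6749,.1633,.077))
```

```text
[-0.0034  0.0019  0.1038]
```

Emit:
{"fn": "run_rows", "kwargs": {
  "motion": [-0.003, 0.001, 0.02, 0, 0, 0, 0.035, 0, 0, 0, 0.03, 0, 0, 0, 0.018, 0, 0, 0, 0, 0, 0, 0, 0, 0, 0, 0, 0, 0]
}}

```text
time_s: 21.25
position: [0.6758, 0.1637, 0.0804]
ee_rot: [0.002, 0.517, 0.856, 0.001]
force: [0.4, -0.3, -0.0]
gripper_width: 1.002
grip_force: 0.0
```

Emit:
{"fn": "run_rows", "kwargs": {
  "motion": [0, 0, 0, 0, 0, 0, 0, 0, 0, 0, 0, 0, 0, 0, 0, 0, 0, 0, 0, 0, 0, 0, 0, 0, 0, 0, 0, 0, 0, 0, 0, 0, 0, 0, 0, 0, 0, 0, 0, 0],
  "finger_gap": 0,
  "grip_n": 15
}}

```text
time_s: 22.25
position: [0.674, 0.1634, 0.0779]
ee_rot: [0.0, 0.517, 0.856, 0.0]
force: [0.7, -0.3, -0.3]
gripper_width: 0.485
grip_force: 15.0
```

Emit:
{"fn": "run_rows", "kwargs": {
  "motion": [0, 0, -0.005, 0, 0, 0, -0.02, 0, 0, 0, -0.03, 0, 0, 0, -0.03, 0, 0, 0, 0, 0, 0, 0, 0, 0]
}}

```text
time_s: 22.85
position: [0.6745, 0.1635, 0.1639]
ee_rot: [0.001, 0.517, 0.856, 0.001]
force: [-0.4, -0.9, -0.2]
gripper_width: 0.491
grip_force: 15.0
```

Run:
```python
from h import *
print(to(.47,.3045,.14))
```

```text
[ 0.22   -0.1154  0.0236]
```

Emit:
{"fn": "run_rows", "kwargs": {
  "motion": [0.02, -0.01, 0, 0, 0.04, -0.021, 0, 0, 0.04, -0.021, 0, 0, 0.04, -0.021, 0, 0, 0.04, -0.021, 0, 0, 0.03, -0.016, 0.01, 0, 0.01, -0.005, 0.01, 0, 0, 0, 0, 0, 0, 0, 0, 0, 0, 0, 0, 0]
}}

```text
time_s: 23.85
position: [0.4714, 0.3038, 0.1429]
ee_rot: [0.0, 0.518, 0.856, 0.0]
force: [0.2, 0.2, -0.4]
gripper_width: 0.488
grip_force: 15.0
```

Run:
```python
from h import *
w=bot.capture('wrist'); p,R=pose(); print(p,to(.47,.3045,.0559))
I=w['img'].copy(); draw(I,w,circ(.47,.3045,.032,.05),1,(0,0)); cv2.imwrite('pics/w9.png',I)
```

```text
[0.47154795 0.30387262 0.1432091 ] [ 0.0013 -0.0012  0.0873]
```

View pics/w9.png

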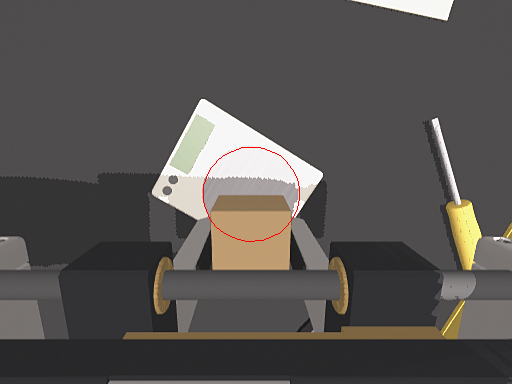

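The overlay circle matches the pan, with the block centred over it. Lowering.

Emit:
{"fn": "run_rows", "kwargs": {
  "motion": [0.001, -0.001, 0.02, 0, 0, 0, 0.03, 0, 0, 0, 0.02, 0, 0, 0, 0.01, 0, 0, 0, 0.004, 0, 0, 0, 0, 0, 0, 0, 0, 0, 0, 0, 0, 0]
}}

```text
time_s: 24.7
position: [0.4696, 0.3055, 0.0603]
ee_rot: [0.001, 0.517, 0.856, 0.001]
force: [0.4, 0.3, 0.2]
gripper_width: 0.492
grip_force: 15.0
```

Emit:
{"fn": "run_rows", "kwargs": {
  "motion": [0, 0, 0.002, 0, 0, 0, 0, 0, 0, 0, 0, 0]
}}

```text
time_s: 25.0
position: [0.4685, 0.3051, 0.0571]
ee_rot: [0.0, 0.517, 0.856, 0.0]
force: [-0.1, 0.0, -1.2]
gripper_width: 0.487
grip_force: 15.0
```

Emit:
{"fn": "run_rows", "kwargs": {
  "motion": [0, 0, 0.001, 0, 0, 0, 0, 0, 0, 0, 0, 0]
}}

```text
time_s: 25.3
position: [0.4684, 0.305, 0.0559]
ee_rot: [-0.0, 0.517, 0.856, -0.0]
force: [-0.2, -0.4, -0.6]
gripper_width: 0.486
grip_force: 15.0
```

Emit:
{"fn": "run_rows", "kwargs": {
  "motion": [0, 0, 0.001, 0, 0, 0, 0, 0, 0, 0, 0, 0]
}}

```text
time_s: 25.6
position: [0.4685, 0.3051, 0.0558]
ee_rot: [-0.0, 0.517, 0.856, -0.0]
force: [-1.9, -2.0, 5.2]
gripper_width: 0.492
grip_force: 15.0
```

Emit:
{"fn": "run_rows", "kwargs": {
  "motion": [0, 0, 0.0005, 0, 0, 0, 0, 0, 0, 0, 0, 0]
}}

```text
time_s: 25.9
position: [0.4685, 0.3051, 0.0558]
ee_rot: [-0.0, 0.517, 0.856, -0.0]
force: [-3.7, -1.1, 8.0]
gripper_width: 0.487
grip_force: 15.0
```

Touched down. Release, retreat, and head back over the stand for the large disc.

Emit:
{"fn": "run_rows", "kwargs": {
  "motion": [0, 0, 0, 0, 0, 0, 0, 0, 0, 0, 0, 0, 0, 0, 0, 0, 0, 0, -0.01, 0, 0, 0, -0.03, 0, 0, 0, -0.04, 0, 0, 0, -0.03, 0, 0, 0, 0, 0, 0, 0, 0, 0],
  "finger_gap": 0.75
}}

```text
time_s: 26.9
position: [0.4691, 0.3053, 0.1657]
ee_rot: [0.001, 0.517, 0.856, 0.001]
force: [-0.8, 0.2, -0.2]
gripper_width: 0.751
grip_force: 0.0
```

Run:
```python
from h import *
print(to(.673,.1645,.165))
```

```text
[-0.2196  0.115   0.001 ]
```

Emit:
{"fn": "run_rows", "kwargs": {
  "motion": [-0.02, 0.01, 0, 0, -0.04, 0.021, 0, 0, -0.04, 0.021, 0, 0, -0.04, 0.021, 0, 0, -0.04, 0.021, 0, 0, -0.03, 0.016, 0, 0, -0.01, 0.005, 0, 0, 0, 0, 0, 0, 0, 0, 0, 0, 0, 0, 0, 0],
  "finger_gap": 1
}}

```text
time_s: 27.9
position: [0.671, 0.1653, 0.1639]
ee_rot: [-0.001, 0.516, 0.856, -0.0]
force: [0.8, 0.5, -0.5]
gripper_width: 0.998
grip_force: 0.0
```

Run:
```python
from h import *
w=bot.capture('wrist'); p,R=pose(); print(p)
s=bot.capture('side')
I=cv2.resize(w['img'][130:250,190:310],(600,600),interpolation=cv2.INTER_CUBIC)
draw(I,w,circ(.673,.1645,.054,.033),5,(190,130)); 
J=cv2.resize(s['img'][140:200,175:245],(200,171)); K=np.zeros((600,200,3),np.uint8); K[:171]=J; cv2.imwrite('pics/w10.png',np.hstack([I,K])); np.savez('pics/w10.npz',**w)
```

```text
[0.67120366 0.16530607 0.16426086]
```

View pics/w10.png

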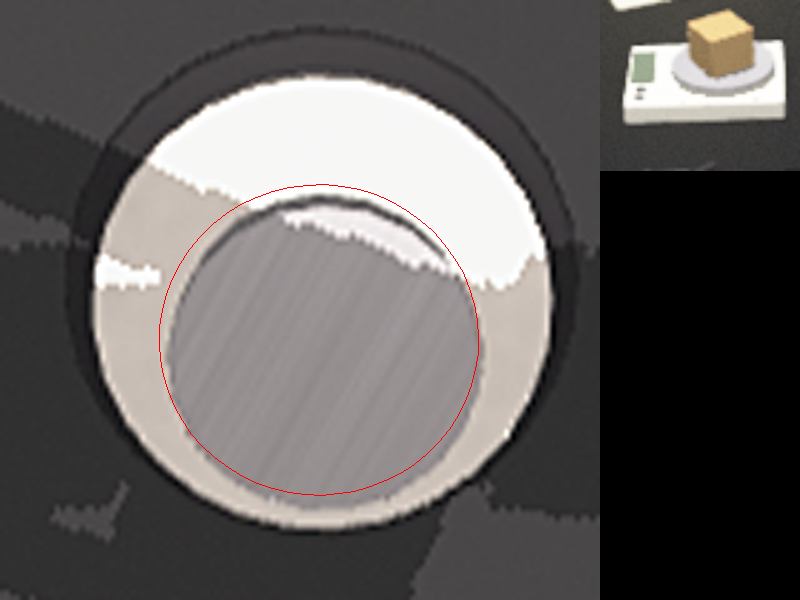

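Run:
```python
from h import *
w=dict(np.load('pics/w10.npz'))
b=back(w,proj(w,[[.673,.1645,.054]])+np.array([[6,13]])/5,.054)[0]; print(b,to(b[0],b[1],.056))
```

```text
[0.6753983  0.16263062 0.054     ] [-0.0042  0.0023  0.1085]
```

Emit:
{"fn": "run_rows", "kwargs": {
  "motion": [-0.004, 0.002, 0.02, 0, 0, 0, 0.035, 0, 0, 0, 0.03, 0, 0, 0, 0.017, 0, 0, 0, 0.006, 0, 0, 0, 0, 0, 0, 0, 0, 0, 0, 0, 0, 0]
}}

```text
time_s: 28.8
position: [0.6779, 0.1615, 0.0588]
ee_rot: [0.002, 0.517, 0.856, 0.001]
force: [-0.4, -0.6, -0.6]
gripper_width: 0.999
grip_force: 0.0
```

Run:
```python
from h import *
print(to(.6754,.1626,.056))
```

```text
[ 0.0022 -0.0017  0.0028]
```

Emit:
{"fn": "run_rows", "kwargs": {
  "motion": [0, 0, 0, 0, 0, 0, 0, 0, 0, 0, 0, 0, 0, 0, 0, 0, 0, 0, 0, 0, 0, 0, 0, 0, 0, 0, 0, 0, 0, 0, 0, 0, 0, 0, 0, 0, 0, 0, 0, 0],
  "finger_gap": 0,
  "grip_n": 50
}}

```text
time_s: 29.8
position: [0.6768, 0.1614, 0.0567]
ee_rot: [0.0, 0.517, 0.856, 0.0]
force: [3.4, 1.7, -0.7]
gripper_width: 0.695
grip_force: 50.0
```

Emit:
{"fn": "run_rows", "kwargs": {
  "motion": [0, 0, -0.003, 0, 0, 0, -0.01, 0, 0, 0, -0.02, 0, 0, 0, -0.03, 0, 0, 0, -0.02, 0, 0, 0, 0, 0, 0, 0, 0, 0]
}}

```text
time_s: 30.5
position: [0.6755, 0.161, 0.1388]
ee_rot: [-0.001, 0.517, 0.856, -0.001]
force: [-0.5, -0.1, -4.8]
gripper_width: 0.694
grip_force: 50.0
```

Run:
```python
from h import *
print(to(.4263,.017,.14))
```

```text
[-0.0115 -0.2875 -0.0007]
```

Emit:
{"fn": "run_rows", "kwargs": {
  "motion": [-0.002, -0.02, 0, 0, -0.002, -0.035, 0, 0, -0.002, -0.035, 0, 0, -0.001, -0.03, 0, 0, 0, -0.02, 0, 0, 0, 0, 0, 0, 0, 0, 0, 0, 0, 0, 0, 0]
}}

```text
time_s: 31.3
position: [0.5558, 0.0902, 0.1387]
ee_rot: [-0.0, 0.517, 0.856, -0.0]
force: [0.4, 0.2, -5.6]
gripper_width: 0.691
grip_force: 50.0
```

Create nest.py:
```python
from h import *
w=bot.capture('wrist'); g=cv2.GaussianBlur(cv2.cvtColor(w['img'],cv2.COLOR_BGR2GRAY),(3,3),0).astype(np.uint8)
u=proj(w,[[.4263,.017,.012]])[0]; print('pred px',u, to(.4263,.017,.0327))
# radial edge search from the predicted centre in plane z=.012
rr=np.arange(.030,.050,.00025); E=[]
for t in np.radians(np.arange(0,360,4)):
    P=np.c_[.4263+rr*np.cos(t),.017+rr*np.sin(t),.012+0*rr]; uv=proj(w,P).astype(np.float32)
    if uv.min()<1 or uv[:,0].max()>510 or uv[:,1].max()>232: continue
    v=cv2.remap(g.astype(np.float32),uv[:,:1],uv[:,1:],cv2.INTER_LINEAR)[:,0]; d=v[6:]-v[:-6]
    k=np.argmax(d); E.append((P[k+3,0],P[k+3,1],d[k],rr[k+3],np.degrees(t)))
E=np.array(E); E=E[E[:,2]>25]; print(len(E),np.round(np.c_[E[::5,4],E[::5,3]*1e3,E[::5,2]],1).tolist())
for R in (None,.041):
    h=lambda a:np.hypot(E[:,0]-a[0],E[:,1]-a[1])-(a[2] if R is None else R)
    f=least_squares(h,[.4263,.017,.041],loss='soft_l1',f_scale=.001); print(f.x,np.abs(f.fun).max(),np.median(np.abs(h(f.x))))
```

```bash
python3 nest.py
```

```text
pred px [116.10631768 196.96973449] [-0.0044 -0.1489  0.1063]
68 [[0.0, 38.3, 51.9], [20.0, 40.0, 51.2], [40.0, 41.5, 39.6], [60.0, 41.0, 27.8], [80.0, 41.3, 25.8], [116.0, 39.8, 26.7], [136.0, 38.5, 30.6], [156.0, 37.5, 31.8], [176.0, 36.3, 33.7], [196.0, 35.2, 32.9], [216.0, 34.5, 51.0], [236.0, 34.2, 51.5], [256.0, 33.8, 41.8], [348.0, 37.8, 30.4]]
[0.42760185 0.02035341 0.03756228] 0.000824013861065287 0.00014709893202601715
[0.4297     0.01741441 0.041     ] 0.006642310958422028 0.0024339296380178656
```

```bash
sed -i 's/\.012/.006/g' nest.py; python3 nest.py
```

Run:
```python
from h import *
c=bot.capture('top')
b=back(c,proj(c,[[.4263,.0169,.012]]),.006); print('top cam at .006',b)
```

```text
pred px [118.49243149 195.55969501] [-0.0043 -0.1491  0.1064]
69 [[0.0, 37.5, 49.2], [20.0, 37.8, 48.6], [40.0, 39.0, 31.7], [60.0, 38.5, 28.0], [80.0, 38.8, 25.3], [124.0, 39.3, 26.3], [144.0, 39.3, 28.7], [164.0, 39.3, 31.7], [184.0, 39.0, 33.6], [204.0, 38.8, 33.4], [224.0, 38.8, 41.3], [244.0, 37.8, 38.6], [264.0, 37.8, 40.7], [344.0, 37.3, 31.0]]
[0.42560469 0.01770147 0.03833796] 0.0007561772756664378 0.00012433903329062135
[0.42680739 0.01544997 0.041     ] 0.005157866251553116 0.0020106255427955744
top cam at .006 [[0.42636964 0.01704362 0.006     ]]
```

Emit:
{"fn": "run_rows", "kwargs": {
  "motion": [-0.006, -0.02, 0, 0, 0, -0.035, 0, 0, 0, -0.035, 0, 0, 0, -0.03, 0, 0, 0, -0.02, 0, 0, 0, -0.009, 0, 0, 0, 0, 0, 0, 0, 0, 0, 0, 0, 0, 0, 0]
}}

```text
time_s: 32.35
position: [0.4279, 0.0155, 0.1399]
ee_rot: [0.001, 0.517, 0.856, 0.0]
force: [0.4, -0.1, -6.3]
gripper_width: 0.688
grip_force: 50.0
```

Run:
```python
from h import *
print(to(.426,.0173,.0327))
```

```text
[ 0.0026 -0.001   0.1072]
```

Emit:
{"fn": "run_rows", "kwargs": {
  "motion": [0.001, -0.001, 0.02, 0, 0, 0, 0.03, 0, 0, 0, 0.03, 0, 0, 0, 0.015, 0, 0, 0, 0.005, 0, 0, 0, 0.002, 0, 0, 0, 0, 0, 0, 0, 0, 0, 0, 0, 0, 0]
}}

```text
time_s: 33.25
position: [0.4263, 0.0155, 0.0384]
ee_rot: [0.001, 0.517, 0.856, 0.0]
force: [-0.2, -0.5, -4.4]
gripper_width: 0.694
grip_force: 50.0
```

Emit:
{"fn": "run_rows", "kwargs": {
  "motion": [0, 0, 0.003, 0, 0, 0, 0, 0, 0, 0, 0, 0]
}}

```text
time_s: 33.55
position: [0.4251, 0.0156, 0.0345]
ee_rot: [-0.0, 0.517, 0.856, -0.0]
force: [0.8, 0.3, -5.8]
gripper_width: 0.693
grip_force: 50.0
```

Emit:
{"fn": "run_rows", "kwargs": {
  "motion": [0, 0, 0.001, 0, 0, 0, 0, 0, 0, 0, 0, 0]
}}

```text
time_s: 33.85
position: [0.4251, 0.0157, 0.0334]
ee_rot: [-0.0, 0.517, 0.856, -0.0]
force: [0.3, 0.0, -6.0]
gripper_width: 0.69
grip_force: 50.0
```

Emit:
{"fn": "run_rows", "kwargs": {
  "motion": [0, 0, 0.001, 0, 0, 0, 0, 0, 0, 0, 0, 0]
}}

```text
time_s: 34.15
position: [0.4254, 0.0156, 0.0326]
ee_rot: [0.0, 0.517, 0.856, 0.0]
force: [0.1, -0.9, -3.1]
gripper_width: 0.69
grip_force: 50.0
```

Emit:
{"fn": "run_rows", "kwargs": {
  "motion": [0, 0, 0.001, 0, 0, 0, 0, 0, 0, 0, 0, 0]
}}

```text
time_s: 34.45
position: [0.4254, 0.0156, 0.0326]
ee_rot: [-0.0, 0.517, 0.856, -0.0]
force: [-4.9, 0.1, 7.1]
gripper_width: 0.693
grip_force: 50.0
```

Emit:
{"fn": "run_rows", "kwargs": {
  "motion": [0, 0, 0, 0, 0, 0, 0, 0, 0, 0, 0, 0, 0, 0, 0, 0, 0, 0, -0.01, 0, 0, 0, -0.03, 0, 0, 0, -0.04, 0, 0, 0, -0.04, 0, 0, 0, -0.04, 0, 0, 0, 0, 0],
  "finger_gap": 1
}}

```text
time_s: 35.45
position: [0.4298, 0.015, 0.1984]
ee_rot: [0.006, 0.517, 0.856, 0.003]
force: [0.3, -0.8, -0.1]
gripper_width: 1.001
grip_force: 0.0
```

Emit:
{"fn": "run_rows", "kwargs": {
  "motion": [0, 0, 0, 0, 0, 0, 0, 0, 0, 0, 0, 0, 0, 0, 0, 0]
}}

```text
time_s: 35.85
position: [0.4241, 0.0158, 0.1899]
ee_rot: [-0.002, 0.517, 0.856, -0.001]
force: [0.1, 0.4, -0.1]
gripper_width: 1.001
grip_force: 0.0
```

Run:
```python
from h import *
def fit(w,x,y,z,r0,r1,rmax=232,sg=-1):
    g=cv2.GaussianBlur(cv2.cvtColor(w['img'],cv2.COLOR_BGR2GRAY),(3,3),0).astype(np.float32)
    rr=np.arange(r0,r1,.00025); E=[]
    for t in np.radians(np.arange(0,360,4)):
        P=np.c_[x+rr*np.cos(t),y+rr*np.sin(t),z+0*rr]; uv=proj(w,P).astype(np.float32)
        if uv.min()<1 or uv[:,0].max()>510 or uv[:,1].max()>rmax: continue
        v=cv2.remap(g,uv[:,:1],uv[:,1:],cv2.INTER_LINEAR)[:,0]; d=sg*(v[6:]-v[:-6]); k=np.argmax(d); E.append((*P[k+3,:2],d[k]))
    E=np.array(E); E=E[E[:,2]>20]
    f=least_squares(lambda a:np.hypot(E[:,0]-a[0],E[:,1]-a[1])-a[2],[x,y,(r0+r1)/2],loss='soft_l1',f_scale=.0007)
    return len(E),np.round(f.x,4),np.round(np.median(np.abs(f.fun)),4)
w=bot.capture('wrist'); c=bot.capture('top')
print('platen wrist',fit(w,.426,.017,.030,.028,.037)); print('platen top',fit(c,.426,.017,.030,.028,.0375,380)); print('nest wrist .012',fit(w,.426,.017,.012,.035,.046,232,1))
print('spacer top',fit(c,.4286,-.2925,.026,.015,.026,380))
print(bot.sense()['force'],bot.sense()['position'])
```

```text
platen wrist (90, array([0.4238, 0.0158, 0.0326]), np.float64(0.0002))
platen top (0, array([0.426 , 0.017 , 0.0328]), np.float64(nan))
nest wrist .012 (54, array([0.4248, 0.0182, 0.0377]), np.float64(0.0002))
spacer top (90, array([ 0.4316, -0.2941,  0.0198]), np.float64(0.0003))
[-0.290102   -0.40493741 -0.39289989] [0.42451366 0.0157472  0.19038481]
  return _methods._mean(a, axis=axis, dtype=dtype,
  ret = ret.dtype.type(ret / rcount)
```

```bash
python3 -c "
from cell import bot
print(bot.finish_job())"
```

```text
the job is handed in; nothing more can be done
None
```

I lowered all four pieces into place while still gripped, then let go and handed the job in at about 36 s; no verdict was returned, but pictures and edge measurements show the indenter upright in the canister, the block on the pan and both discs in their nests (within about 4 mm of centre).

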